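# Fit the honing wheel on the gouge sharpener

## Robot

A 7-joint arm with a two-finger parallel gripper is mounted at the origin on the work surface. World frame = base frame: x ahead of the robot, y to its left, z up, the work surface at z = 0. Lengths are in m, angles in degrees, forces in N, time in s.
With the tool pointing down it reaches from about 0.425 to 1.025 m from the base axis. Payload 9.4 kg.
Tool frame: the origin (TCP) lies midway between the tips of the shut fingers; the grasp point (between the pads) lies 19 mm behind it (robot.grip_depth is the distance from the TCP to the grasp point, in m); z points along the fingers, y is the direction in which the jaws open and shut (so a half turn about z gives the same grasp; the last joint's range is limited). The gripper opens to 85 mm and grips with 20 to 120 N. Pads are 22 mm wide; open, the fingers measure 114 mm over their backs; the gripper's body (76 mm by 85 mm) begins 54 mm behind the grasp point. The pads swing forward as they close: fully open they stand 13 mm farther back than shut.
Start: joints at [71.064, 34.337, -0.143, 91.639, 0.103, 54.024, -4.572], TCP at [0.182, -0.702, 0.207] pointing down, gripper open.
Joint ranges: [-147.43, 147.43], [-19.82, 112.94], [-74.19, 73.91], [6.32, 146.72], [-59.91, 239.91], [6.04, 106.73], [-150.56, 150.56]. Speed limits (degrees/s): [127.2, 127.2, 172.46, 172.46, 180, 180, 180].

## Interface

Orientations are given as [roll, pitch, yaw] about the fixed x, y, z axes, in that order (R = Rz(yaw) Ry(pitch) Rx(roll)).
In Python, from plant import robot gives the robot as it stands. The module is installed in compiled form; this text tells all that it offers.
- The arm moves only by the tool play_rows, never from a script. Its argument "plan" is a list of rows, each a list of 3 entries, a list of its own where there are three numbers: the closure, from 0 (fully open) to 1 (shut), then the shift along the tool's x, y, z in m, then the turn, a rotation vector about the tool's x, y, z in rad. In form: [[claw, [dx, dy, dz], [wx, wy, wz]], ...]. A call has 1 to 20 rows; each row is the pose to reach, as a shift and turn from the pose commanded when the call began, along the tool's axes at that moment; what a row does not reach only later rows make up. A row lasts 1/8 s, in which the tool goes at most 62.5 mm and 10.7 degrees, less where a joint would pass 70% of its speed; a pose out of reach is approached as far as the arm can. A call with a gripper value outside its range is refused whole. The fingers move at their own pace and stop on an object; the grip force is fixed at half the most. Time passes only in rows, so rows that repeat a pose let the fingers close. It gives the time, the measured TCP pose, the force and the opening at its end, in the units of the state.
- robot.state(): the state, without advancing time (a new reading comes with each control period).
- robot.snapshot(name): name is "scene" or "top"; returns the picture (400x640x3 uint8, blue, green, red); there is no depth.
- robot.camera_model(name): a dict with "fov_y" (degrees; the focal length in pixels is half the picture's height over the tangent of half this angle, whatever the lens; pixels are square), "cx", "cy" (the principal point, pixels), "D" ([k1, k2, p1, p2, k3] as OpenCV has them; the pictures are not rectified), "pose" (4x4, takes a point from camera to world coordinates). Camera axes: x right, y down, z forward; pixel columns grow to the right and rows downward; lengths in m; the calibration is good to about 2 mm. A picture is of the moment at which its call begins. camera_model takes no time and is no camera call.
- robot.hand_in(): hands the job in, once; it reports no verdict.
The state is a dict: "time_s": time; "joint_pos": joint angles; "joint_vel": joint speeds; "effort": joint torques, N m; "ee_pos": TCP position; "ee_rot": TCP orientation; "ft_force": force on the tool from outside, world axes, zero at the start; "wrist_torque": the same for the moment, N m; "grip_width": finger opening in m.
Only numpy, scipy, OpenCV 4.12 (cv2) and the standard library are available. Lean on these libraries where they do the work, as an engineer would, in place of code of your own. Each camera call takes 0.05 s, during which the arm holds its last target.

## Task

First turn the sharpener's speed knob anticlockwise, back to its zero stop. Then pick up the honing wheel by its black grip, push it down into the bayonet socket until its disc sits on the socket's rim, twist it clockwise (seen from above) a quarter turn against the return spring up to the stop, and finish still gripping it, keeping it pressed home and fully turned, for the spring lifts it again if let go. Leave the tape roll, the lino plate and the awl where they are.

Things in the scene. Friction and masses are not known exactly. Their poses are not given: they have to be found in the camera images.
- machine: Gouge sharpener, a low grey box fixed to the table, 130 mm (its x) by 260 mm (its y) by 50 mm high. Origin: centre of its underside, on the table; z up. At the start it stands anywhere ahead of the robot, yawed up to 0.4 rad. The socket is on its top at y = +65 mm, the speed knob at y = -68 mm.
- socket (a point): Centre of the bayonet socket's mouth, level with its round steel rim (72 mm across, 74 mm above the table); axes as the machine's. The mouth is a 38 mm hole with two 15 mm wide slots along the machine's x axis (+x and -x), reaching 28 mm from the axis. Below the 5 mm thick rim the wheel's lugs turn clockwise only, up to a stop at 1.5 rad.
- plunger (a joint): Spring plunger inside the socket, m: 0 when up (its face 10 mm below the socket point), grows as it is pushed down, 0.010 with the wheel fully home. It pushes up with 3 N at first touch, about 8 N with the wheel home.
- catch (a joint): Spring-loaded return catch inside the socket, rad: 0 at rest, grows as the wheel's lugs turn it clockwise from above. The lugs meet it after about 0.22 rad of twist; its stop is at 1.28 (a wheel twist of 1.5 rad). Its spring resists with 0.04 rising to 0.11 N m, friction apart.
- speed_knob (a joint): Angle of the speed knob, rad: 0 at its zero stop, grows clockwise seen from above (starts at 0.7 to 1.4); friction about 0.05 N m, stays where left. Its black bar grip, along the machine's x axis at 0, is 42 mm long, 14 mm thick, its top 7 mm above the grip point; the knob's round foot is 23 mm below that point.
- speed_knob_grip (a point): Point on the knob's vertical axis at which to grip the bar, 87 mm above the table; it turns with the knob: its x axis runs along the bar, its y axis across it.
- wheel: Honing wheel, loose, 110 to 220 g, standing on the table on its plug. Origin: centre of its underside; z up. Plug 31 mm wide, 20 mm long, foot chamfered; two lugs at +x and -x (8 mm wide, to 24 mm from the axis, 2 to 8 mm up); brown-edged disc 64 mm wide, 20 to 30 mm up; black grip bar 42 mm along x, 14 mm thick along y, 30 to 62 mm up. A half turn gives the same shape.
- wheel_rim (a point): Centre of the underside of the wheel's disc (20 mm above the wheel's origin), axes as the wheel's; it coincides with the socket point when the wheel is fully home.
- tape: Bystander: roll of masking tape lying flat, 110 mm across, 25 mm high; origin at the centre of its underside.
- lino: Bystander: grey lino plate lying flat, 75 x 100 x 5 mm; origin at the centre of its underside.
- awl: Bystander: awl with a turned wooden handle, lying along its y axis, 120 mm long, 26 mm thick; origin at its middle, on the table.
Not all that is in view belongs to the job. What is shaped like the wheel but green is not meant.

How it is judged:
By the outcome, as a careful person would: the job done as asked, in the order asked, and still so for the second after the job is handed in, while the arm keeps its last pose, push and grip.
It also fails if it takes over 58 s, if anything falls off the work surface, if the arm or the gripper's body presses on something with over 40 N, if the wrist force passes 120 N, or if a joint passes its speed limit or range.

## Working session

There is one attempt and no reset: what is moved stays moved. The work goes in short steps, Python scripts to look and compute and a tool call to move; the robot and the scene stay as the last step left them, time stands still between calls to the robot, and variables do not carry over. Pictures are saved under pics/ and viewed, and the job is handed in when it is done.

Besides the shell and the picture viewer there is one more tool, called as name(argument=value, ...) on one line, values as JSON. play_rows: Moves the arm, as the interface text tells. Its arguments: {"type":"object","properties":{"plan":{"type":"array"}},"required":["plan"]}

```bash
mkdir -p pics; python3 - <<'E'
from plant import robot
import cv2
for n in("scene","top"):
    im=robot.snapshot(n); cv2.imwrite(f"pics/{n}0.png",im)
    m=robot.camera_model(n); print(n,m)
print(robot.state())
E
```

```text
scene {'fov_y': 57.24958056544938, 'cx': 315.1984092755122, 'cy': 203.5730988211758, 'D': array([-0.06083763,  0.        ,  0.        ,  0.        ,  0.        ]), 'pose': array([[ 0.26887681,  0.61357476, -0.74244951,  1.25545559],
       [ 0.96316443, -0.1677434 ,  0.21018192, -0.26339436],
       [ 0.00442132, -0.771614  , -0.63607569,  0.60613158],
       [ 0.        ,  0.        ,  0.        ,  1.        ]])}
top {'fov_y': 46.41065794371591, 'cx': 318.92535502903513, 'cy': 210.51569469643658, 'D': array([-0.1128194,  0.       ,  0.       ,  0.       ,  0.       ]), 'pose': array([[-0.00273585, -0.98918516,  0.14664665,  0.48092894],
       [-0.99988926,  0.00485113,  0.01406866, -0.08689516],
       [-0.01462792, -0.14659192, -0.98908889,  1.10304624],
       [ 0.        ,  0.        ,  0.        ,  1.        ]])}
{'time_s': 0.1, 'joint_pos': array([71.06556269, 34.38244074, -0.14741218, 91.67386697,  0.10434819,
       54.0248314 , -4.57431322]), 'joint_vel': array([ 0.02542715, -0.11929815,  0.08844671, -0.15759207,  0.04684679,
       -0.04031664,  0.03824387]), 'effort': array([ 5.14404339e-03, -7.77984595e+01,  1.56989381e+00, -2.58625996e+01,
        1.26163874e-02,  5.44836148e-03,  1.00562971e-05]), 'ee_pos': array([ 0.18190177, -0.70135608,  0.20588676]), 'ee_rot': array([-1.79919340e+02,  7.57049530e-03,  1.45432031e+01]), 'ft_force': array([0.01202281, 0.19280595, 0.05808626]), 'wrist_torque': array([-0.01143481, -0.03165328, -0.03820236]), 'grip_width': 0.08539275287569752}
```

View pics/scene0.png

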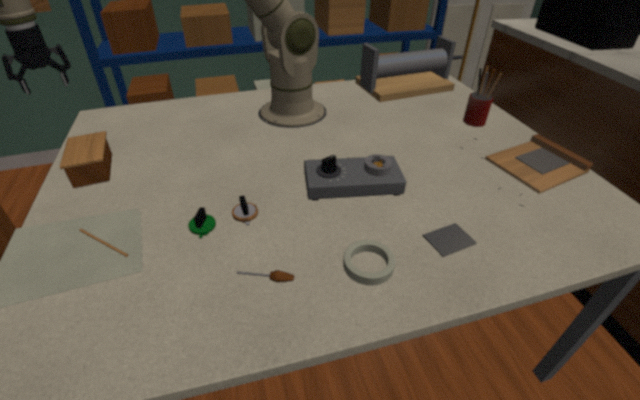

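View pics/top0.png

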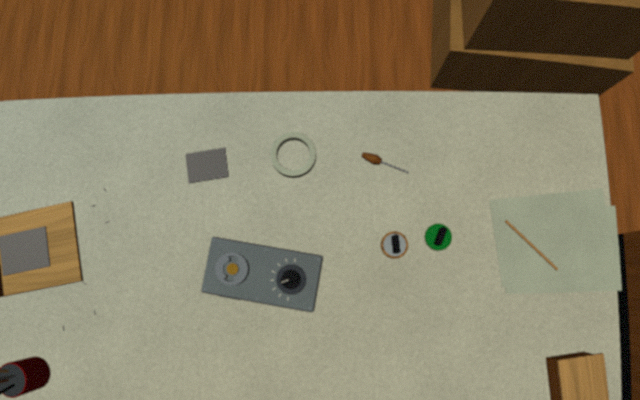

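The scene view shows the machine at about (355,177) with its knob at (330,165) and socket at (377,163). The wheel is at (244,208) and the green decoy at (202,222). In the top view the machine is near (262,274), the wheel at (395,245), the decoy at (438,237), the tape at (294,155), the lino at (207,165) and the awl at (385,162). Next I'll take enlarged crops.

```bash
cat > h.py <<'E'
import numpy as np, cv2
from plant import robot
def K(m):
    f=200/np.tan(np.radians(m['fov_y']/2)); return np.array([[f,0,m['cx']],[0,f,m['cy']],[0,0,1]])
def ray(n,px):
    m=robot.camera_model(n); p=cv2.undistortPoints(np.array(px,float).reshape(-1,1,2),K(m),m['D']).reshape(-1,2)
    d=np.c_[p,np.ones(len(p))]@m['pose'][:3,:3].T
    return m['pose'][:3,3],d
def onz(n,px,z):
    o,d=ray(n,px); return o+d*((z-o[2])/d[:,2])[:,None]
def proj(n,P):
    m=robot.camera_model(n); Ti=np.linalg.inv(m['pose'])
    r,_=cv2.Rodrigues(Ti[:3,:3]); return cv2.projectPoints(np.array(P,float).reshape(-1,1,3),r,Ti[:3,3],K(m),m['D'])[0].reshape(-1,2)
E
python3 - <<'E'
import cv2
t=cv2.imread('pics/top0.png')
a=cv2.resize(t[225:320,190:335],None,fx=5.5,fy=5.5,interpolation=cv2.INTER_CUBIC); cv2.imwrite('pics/c1.png',a)
a=cv2.resize(t[215:270,370:460],None,fx=8,fy=8,interpolation=cv2.INTER_CUBIC); cv2.imwrite('pics/c2.png',a)
s=cv2.imread('pics/scene0.png')
a=cv2.resize(s[145:240,180:415],None,fx=3.4,fy=3.4,interpolation=cv2.INTER_CUBIC); cv2.imwrite('pics/c3.png',a)
E
```

```text
(no output)
```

View pics/c1.png

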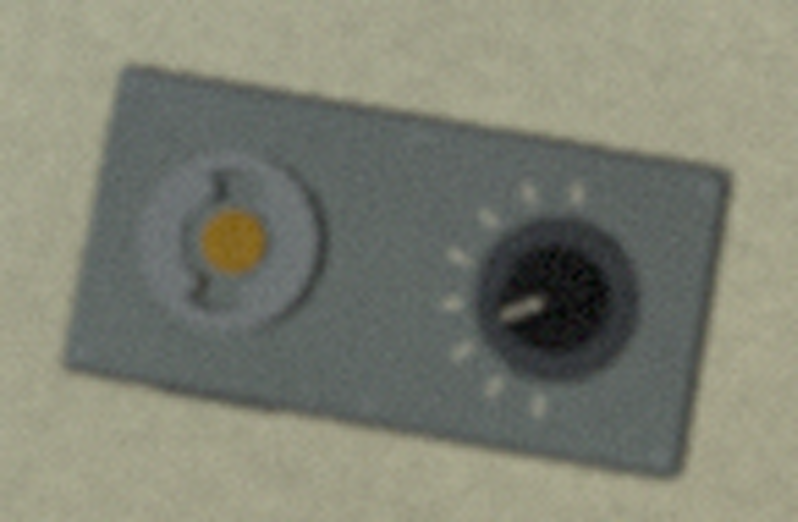

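View pics/c2.png

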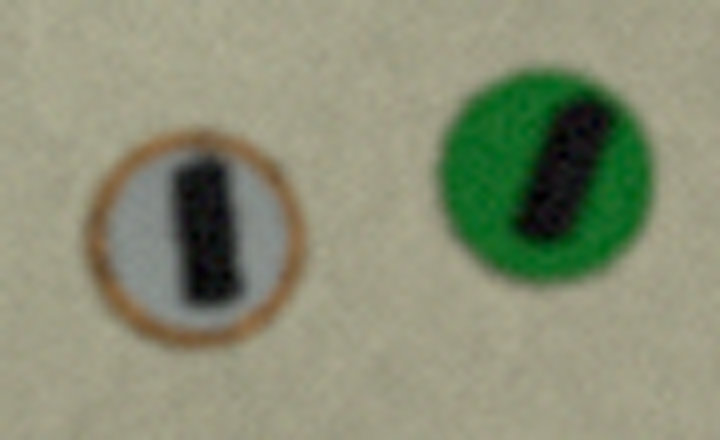

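View pics/c3.png

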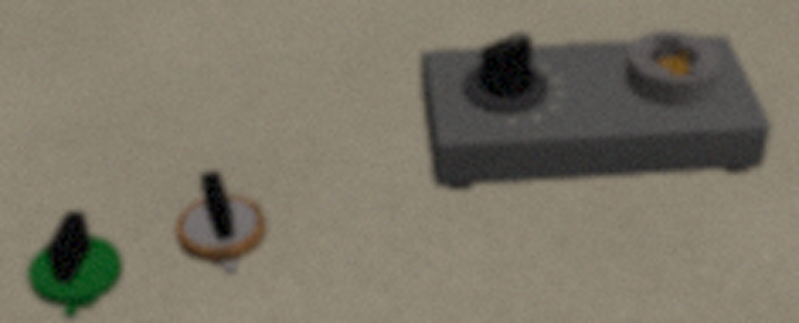

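```bash
cat > meas.py <<'E'
from h import *
t=cv2.imread('pics/top0.png'); s=cv2.imread('pics/scene0.png')
def blobs(mask,off,minA):
    c,_=cv2.findContours(mask.astype(np.uint8),cv2.RETR_EXTERNAL,cv2.CHAIN_APPROX_NONE)
    return [(k+np.array(off)) for k in c if cv2.contourArea(k)>minA]
# black bars in top
g=t.max(2)
m=g<60
for c in blobs(m[150:330,180:470],(180,150),20):
    r=cv2.minAreaRect(c); M=cv2.moments(c); cen=(M['m10']/M['m00'],M['m01']/M['m00'])
    print('black top',np.round(cen,2),np.round(r[1],1),round(r[2],1))
# machine corner box
b=t.astype(int)
print('machine px', b[290,215],b[300,300],'table',b[330,200])
E
python3 meas.py
python3 - <<'E'
import cv2,numpy as np
t=cv2.imread('pics/top0.png').astype(int)
h=cv2.cvtColor(t.astype(np.uint8),cv2.COLOR_BGR2HSV)
for p in [(270,210),(270,250),(260,220),(245,395),(245,387),(245,381),(260,340)]: print(p,t[p],h[p])
print(t[278:300,275:308].max(2))
E
```

```text
black top [291.64 279.18] [27.5 26.6] 9.5
black top [395.23 243.81] [17.1  6.4] 83.7
black top [440.04 235.73] [ 7.2 19.1] 21.8
machine px [105 105 102] [97 99 92] table [136 156 157]
(270, 210) [103 105 100] [ 78  12 105]
(270, 250) [95 98 92] [75 16 98]
(260, 220) [120 115 114] [115  13 120]
(245, 395) [16 20 21] [24 61 21]
(245, 387) [137 143 136] [ 64  12 143]
(245, 381) [ 68  95 122] [ 15 113 122]
(260, 340) [133 155 156] [ 29  38 156]
[[ 95  85  65  56  59  48  35  36  30  32  34  41  45  42  34  19  21  28
   19  27  33  29  19  18  13  43  47  61  50  58  59  77  93]
 [ 94  76  64  55  55  45  31  31  42  50  65  88  88  64  41  25  20  29
   23  19  27  23   6  22  25  32  50  59  59  52  55  83  97]
 [ 90  79  55  60  55  45  49  64  75  93  97 112 108  77  35  29  28  15
   28  20  18  15  18  30  20  39  50  56  59  54  65  83  97]
 [ 94  79  61  61  49  51  76  97 106 101  97  84  80  46  28  24  13  13
   21  21  10  32  13  27  36  41  47  58  61  62  65  85  97]
 [ 94  84  64  53  57  59  91 100  87  79  61  41  31  25   9  25  21  11
   26  27  33  16  16  23  35  39
[... 1659 characters left out ...]
4 101 104 100]
 [ 98 103 106 118 129 128 114 100 101 101 104 102 104  97  97  98  99  98
   92  98 101 104 101  98  96 103 100 102 100 103 100 100 102]
 [101 100 106 122 127 118 106 103  96 100  98 105 113 111 101 104 107 104
  103 106 100  98 103  98 106 100 104 100  98  99 102 102 100]
 [ 97 101 107 106 111 105  99 104 100 102 103 113 125 130 114 106 103 106
  103  99 103 106 100 100 100 102 101  98 103 102 101  97 100]
 [102  98  99 104 108 106  97  99 104 101 102 114 128 131 115 103  98 101
  105 102  99 106  99 101  98 103 101  99  97  96 101  99 101]
 [102 101  99 105  99 103  98 105  97 102 107 115 132 128 110 103  97 106
  100 105 101 100 100 101  97 102  99 108  99 100 103 100 103]]
```

```bash
cat >> meas.py <<'E'
print('----')
# machine silhouette
lab=cv2.cvtColor(t,cv2.COLOR_BGR2LAB).astype(int)
hsv=cv2.cvtColor(t,cv2.COLOR_BGR2HSV)
m=np.zeros(g.shape,bool); m[225:320,190:335]=True
mm=m&(g<128)
c=max(blobs(mm,(0,0),200),key=cv2.contourArea); r=cv2.minAreaRect(c); bx=cv2.boxPoints(r)
print('box',r); P=onz('top',bx,0.05); print(P.round(4))
print('centre',P.mean(0).round(4),'sides',[round(np.linalg.norm(P[i]-P[i-1]),4) for i in range(4)])
e=sorted([(P[i]-P[i-1]) for i in range(4)],key=lambda v:-np.linalg.norm(v))[:2]
for v in e: print('yaw long (y axis) ',np.degrees(np.arctan2(v[1],v[0])))
# plunger
o=m&(hsv[...,1]>110)&(hsv[...,0]>10)&(hsv[...,0]<30)
for c in blobs(o,(0,0),15):
    M=cv2.moments(c); p=(M['m10']/M['m00'],M['m01']/M['m00']); print('plunger',p,onz('top',[p],.064).round(4))
# foot disc of knob
d=m&(g<78)
c=max(blobs(d,(0,0),100),key=cv2.contourArea); h=cv2.fitEllipse(cv2.convexHull(c)); print('foot',h,onz('top',[h[0]],.064).round(4), onz('top',[h[0]],.054).round(4))
# rim, edge of brighter steel
rim=m&(g>108)&(g<135); 
c=max(blobs(rim,(0,0),60),key=cv2.contourArea); h=cv2.fitEllipse(cv2.convexHull(c)); print('rim',h,onz('top',[h[0]],.074).round(4))
# mark
k=np.zeros_like(m); k[276:286,278:291]=True
ys,xs=np.where(k&(g>70)); w=g[ys,xs]-60.; ok=(xs>=280)
pts=np.c_[xs,ys].astype(np.float32)[ok]; 
print('mark pts',len(pts)); vx=cv2.fitLine(pts,cv2.DIST_L2,0,.01,.01).ravel(); q=onz('top',[vx[2:]-4*vx[:2],vx[2:]+4*vx[:2]],.094); v=q[1]-q[0]; print('mark dir',np.degrees(np.arctan2(v[1],v[0])),q.mean(0).round(4))
# wheel
wm=np.zeros(g.shape,bool); wm[220:270,375:415]=True
br=wm&(hsv[...,1]>75)&(hsv[...,0]<22)&(g>60)
pts=np.column_stack(np.where(br)[::-1]).astype(np.int32); h=cv2.fitEllipse(cv2.convexHull(pts)); print('wheel disc',h,onz('top',[h[0]],.03).round(4),onz('top',[h[0]],.025).round(4))
c=blobs(wm&(g<70),(0,0),20)[0]; r=cv2.minAreaRect(c); M=cv2.moments(c); p=(M['m10']/M['m00'],M['m01']/M['m00'])
bx=cv2.boxPoints(r); Q=onz('top',bx,.062); e=max([(Q[i]-Q[i-1]) for i in range(4)],key=np.linalg.norm)
print('bar',r,onz('top',[p,r[0]],.062).round(4),'long dir',np.degrees(np.arctan2(e[1],e[0])),np.linalg.norm(e))
E
python3 meas.py
```

```text
black top [291.64 279.18] [27.5 26.6] 9.5
black top [395.23 243.81] [17.1  6.4] 83.7
black top [440.04 235.73] [ 7.2 19.1] 21.8
machine px [105 105 102] [97 99 92] table [136 156 157]
----
box ((262.1062316894531, 274.01824951171875), (115.09363555908203, 58.4245719909668), 9.752425193786621)
[[ 0.4501  0.196   0.05  ]
 [ 0.5806  0.1766  0.05  ]
 [ 0.5358 -0.0826  0.05  ]
 [ 0.4078 -0.0601  0.05  ]]
centre [0.4936 0.0575 0.05  ] sides [np.float64(0.2595), np.float64(0.1319), np.float64(0.263), np.float64(0.1299)]
yaw long (y axis)  -99.80696816329218
yaw long (y axis)  80.63107755464287
plunger (232.15, 268.4895833333333) [[0.5053 0.1217 0.064 ]]
foot ((291.0217590332031, 279.0816955566406), (29.957000732421875, 30.16736602783203), 168.97613525390625) [[ 0.482 -0.01   0.064]] [[ 0.482  -0.0092  0.054 ]]
rim ((230.1175537109375, 268.5202941894531), (31.211915969848633, 32.8030891418457), 15.14222240447998) [[0.5049 0.1243 0.074 ]]
mark pts 19
mark dir -73.09581588088628 [0.4785 0.002  0.094 ]
wheel disc ((394.1382141113281, 244.4852294921875), (27.015722274780273, 27.326740264892578), 150.11834716796875) [[ 0.5601 -0.2447  0.03  ]] [[ 0.5604 -0.2454  0.025 ]]
bar ((395.231689453125, 243.58534240722656), (17.337753295898438, 6.515460968017578), 83.6598129272461) [[ 0.5593 -0.2426  0.062 ]
 [ 0.5597 -0.2425  0.062 ]] long dir -175.06710370142466 0.03876134032331267
```

```bash
cat > ov.py <<'E'
from h import *
s=cv2.imread('pics/scene0.png')
yaw=np.radians(-9.7); ax=np.array([np.cos(yaw),np.sin(yaw),0]); ay=np.array([-ax[1],ax[0],0]); z=np.array([0,0,1.])
C=np.array([.494,.0575,0])
S=C+.065*ay+.074*z; Kc=C-.068*ay
th=np.linspace(0,6.283,60)
def circ(c,r): return [c+r*np.array([np.cos(a),np.sin(a),0]) for a in th]
def bar(c,ang,L=.042,W=.014):
    a=np.radians(ang); u=np.array([np.cos(a),np.sin(a),0]);v=np.array([-u[1],u[0],0]); return [c+i*L/2*u+j*W/2*v for i,j in((1,1),(1,-1),(-1,-1),(-1,1),(1,1))]
W=np.array([.5599,-.2442,0])
curves=[circ(S,.036),circ(S,.019),bar(Kc+.094*z,106.8),circ(W+.03*z,.032),bar(W+.062*z,4.9),[C+i*.065*ax+j*.13*ay+.05*z for i,j in((1,1),(1,-1),(-1,-1),(-1,1),(1,1))]]
for n,(y0,y1,x0,x1),f in(('scene',(145,240,180,415),3.4),('top',(220,320,190,420),3.4)):
    im=cv2.imread(f'pics/{n}0.png')[y0:y1,x0:x1]
    im=cv2.resize(im,None,fx=f,fy=f,interpolation=cv2.INTER_CUBIC)
    for c in curves:
        p=(proj(n,c)-[x0-.5,y0-.5])*f; cv2.polylines(im,[p.round().astype(np.int32)],False,(0,0,255),1)
    cv2.imwrite(f'pics/ov_{n}.png',im)
E
python3 ov.py
```

```text
(no output)
```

View pics/ov_scene.png

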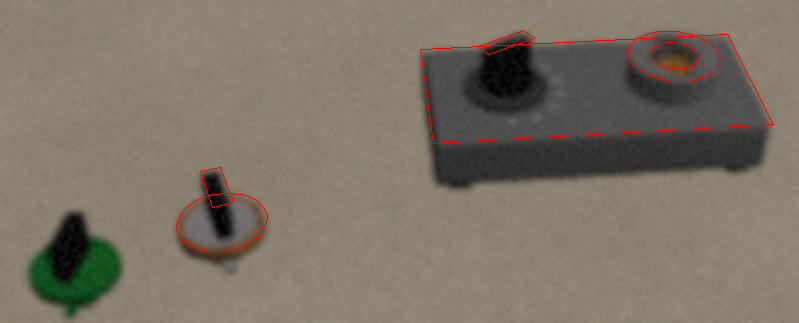

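View pics/ov_top.png

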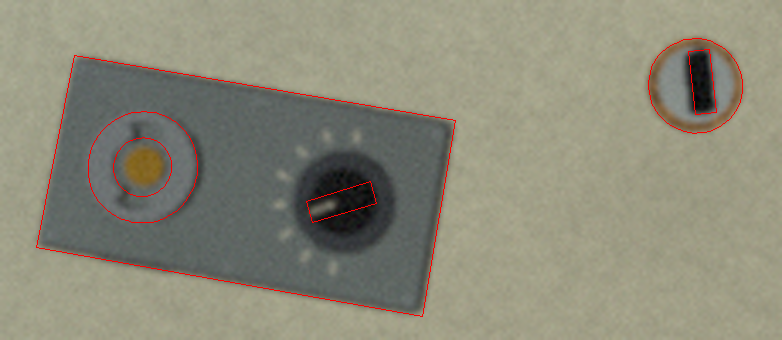

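The overlay from the top view agrees with the scene view to about 1–2 mm. The knob's mark points at 106.8°, which puts the knob at about 1.11 rad. Next I'll work out the approach to the knob.

```bash
cat > go.py <<'E'
import sys
from h import *
from scipy.spatial.transform import Rotation as R
def go(pos,yaw):
    s=robot.state(); r=R.from_euler('xyz',s['ee_rot'],degrees=True)
    rt=R.from_euler('xyz',[180,0,yaw],degrees=True)
    print('now',s['time_s'],s['ee_pos'].round(4),s['ee_rot'].round(2),'F',s['ft_force'].round(2),'T',s['wrist_torque'].round(2),'w',round(s['grip_width'],4),'j7',round(s['joint_pos'][6],1))
    print('shift',(r.inv().apply(np.array(pos)-s['ee_pos'])).round(4),'turn',((r.inv()*rt).as_rotvec()).round(4))
if __name__=='__main__':
    a=[float(x) for x in sys.argv[1:]]; go(a[:3],a[3])
E
python3 go.py .4822 -.0096 .15 106.8
```

```text
now 0.1 [ 0.1819 -0.7014  0.2059] [-1.7992e+02  1.0000e-02  1.4540e+01] F [0.01 0.19 0.06] T [-0.01 -0.03 -0.04] w 0.0854 j7 -4.6
shift [ 0.4644 -0.5941  0.0567] turn [-1.2000e-03 -1.0000e-03 -1.6102e+00]
```

play_rows(plan=[[0,[0.4644,-0.5941,0.02],[0,0,-1.61]],[0,[0.4644,-0.5941,0.02],[0,0,-1.61]],[0,[0.4644,-0.5941,0.02],[0,0,-1.61]],[0,[0.4644,-0.5941,0.02],[0,0,-1.61]],[0,[0.4644,-0.5941,0.02],[0,0,-1.61]],[0,[0.4644,-0.5941,0.02],[0,0,-1.61]],[0,[0.4644,-0.5941,0.02],[0,0,-1.61]],[0,[0.4644,-0.5941,0.02],[0,0,-1.61]],[0,[0.4644,-0.5941,0.02],[0,0,-1.61]],[0,[0.4644,-0.5941,0.02],[0,0,-1.61]],[0,[0.4644,-0.5941,0.02],[0,0,-1.61]],[0,[0.4644,-0.5941,0.057],[0,0,-1.61]],[0,[0.4644,-0.5941,0.057],[0,0,-1.61]],[0,[0.4644,-0.5941,0.057],[0,0,-1.61]],[0,[0.4644,-0.5941,0.057],[0,0,-1.61]],[0,[0.4644,-0.5941,0.057],[0,0,-1.61]]])

```text
time_s: 2.1
ee_pos: [0.4822, -0.0118, 0.1502]
ee_rot: [180.0, 0.1, 106.6]
ft_force: [-0.8, -0.3, -0.3]
grip_width: 0.0856
```

```bash
python3 go.py .4822 -.0096 .069 106.8; python3 -c "
from h import *
im=robot.snapshot('scene')[60:200,250:430]; cv2.imwrite('pics/k1.png',cv2.resize(im,None,fx=4,fy=4,interpolation=cv2.INTER_CUBIC))"
```

```text
now 2.1 [ 0.4822 -0.0118  0.1502] [1.7998e+02 5.0000e-02 1.0664e+02] F [-0.8  -0.26 -0.32] T [ 0.01  0.04 -0.02] w 0.0856 j7 -11.0
shift [0.0022 0.0007 0.0812] turn [ 0.0003  0.0009 -0.0029]
```

View pics/k1.png

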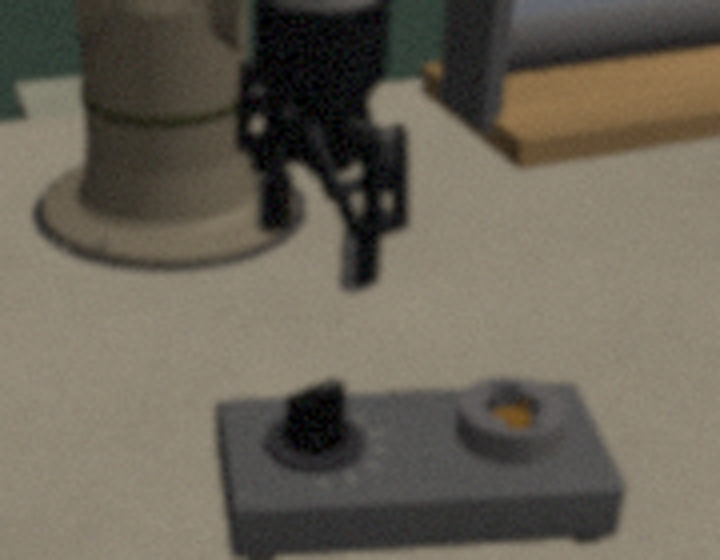

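The gripper at about (330,200) hangs over the knob at about (320,420), with the jaws open across the bar. I'll descend and close.

play_rows(plan=[[0,[0.001,0.0005,0.04],[0,0,0]],[0,[0.001,0.0005,0.07],[0,0,0]],[0,[0.001,0.0005,0.081],[0,0,0]],[0,[0.001,0.0005,0.081],[0,0,0]],[0,[0.001,0.0005,0.081],[0,0,0]]])

```text
time_s: 2.78
ee_pos: [0.4831, -0.0091, 0.0696]
ee_rot: [179.9, 0.0, 106.8]
ft_force: [-0.7, -0.4, 0.7]
grip_width: 0.0851
```

```bash
python3 go.py .4822 -.0096 .069 106.8
```

```text
now 2.775 [ 0.4831 -0.0091  0.0696] [1.7993e+02 2.0000e-02 1.0677e+02] F [-0.7  -0.42  0.7 ] T [-0.01  0.04  0.02] w 0.0851 j7 -18.8
shift [-0.0002 -0.001   0.0006] turn [ 0.0013  0.0004 -0.0005]
```

play_rows(plan=[[1,[0,-0.001,0],[0,0,0]],[1,[0,-0.001,0],[0,0,0]],[1,[0,-0.001,0],[0,0,0]],[1,[0,-0.001,0],[0,0,0]],[1,[0,-0.001,0],[0,0,0]],[1,[0,-0.001,0],[0,0,0]]])

```text
time_s: 3.52
ee_pos: [0.4825, -0.0091, 0.0695]
ee_rot: [179.9, 0.0, 106.8]
ft_force: [-0.4, 0.5, 12.2]
grip_width: -0.0001
```

```bash
python3 go.py .4822 -.0096 .069 170.3
```

```text
now 3.525 [ 0.4825 -0.0091  0.0695] [1.7989e+02 3.0000e-02 1.0680e+02] F [-0.45  0.5  12.21] T [ 0.05 -0.   -0.01] w -0.0001 j7 -18.9
shift [-0.0004 -0.0004  0.0005] turn [ 0.0013  0.0015 -1.1083]
```

```bash
python3 -c "
from h import *
im=robot.snapshot('scene')[60:210,240:430]; cv2.imwrite('pics/k2.png',cv2.resize(im,None,fx=4,fy=4,interpolation=cv2.INTER_CUBIC))
im=robot.snapshot('top')[200:340,180:350]; cv2.imwrite('pics/k2t.png',cv2.resize(im,None,fx=4,fy=4,interpolation=cv2.INTER_CUBIC))"
```

```text
(no output)
```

View pics/k2.png

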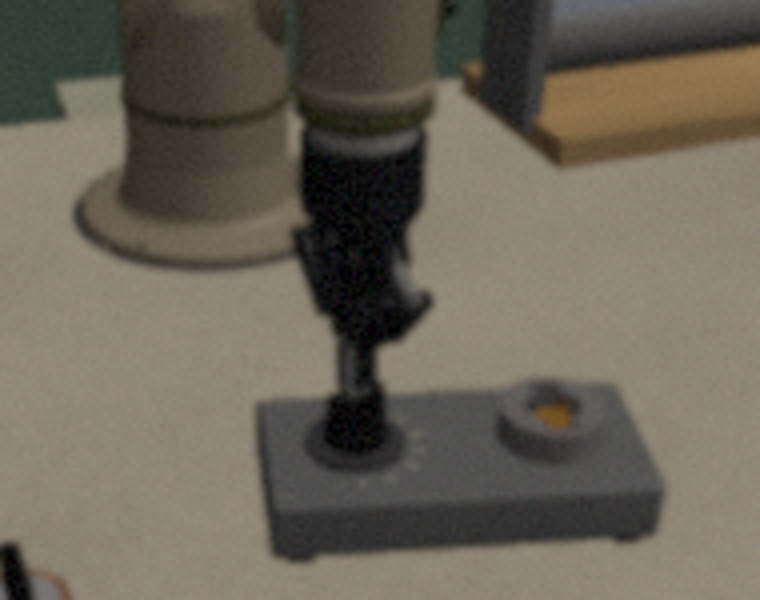

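View pics/k2t.png

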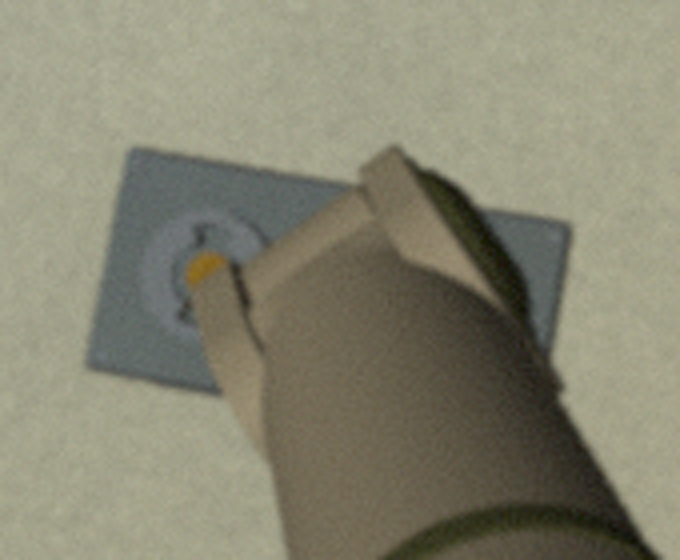

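```bash
python3 -c "
from h import *
for z in (.0695,.094,.12): print(z,proj('scene',[[.4825,-.0091,z]]),(proj('scene',[[.4825,-.0091,z]])-[240,60])*4)"
```

```text
0.0695 [[328.32484516 164.69454204]] [[353.29938064 418.77816817]]
0.094 [[328.5769394  156.81034533]] [[354.30775759 387.24138134]]
0.12 [[328.85256844 148.16573667]] [[355.41027376 352.66294668]]
```

```bash
python3 -c "
from h import *
A=cv2.imread('pics/scene0.png')[135:195,300:365]
B=robot.snapshot('scene')[135:195,300:365]
im=np.hstack([A,B]); im=cv2.resize(im,None,fx=6,fy=6,interpolation=cv2.INTER_CUBIC)
im=(np.clip(im/110.,0,1)**.6*255).astype(np.uint8)
cv2.imwrite('pics/k3.png',im)
A=cv2.imread('pics/top0.png')[262:298,272:312]
A=cv2.resize(A,None,fx=14,fy=14,interpolation=cv2.INTER_CUBIC)
cv2.imwrite('pics/k3t.png',(np.clip(A/100.,0,1)**.6*255).astype(np.uint8))"
```

```text
(no output)
```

View pics/k3.png

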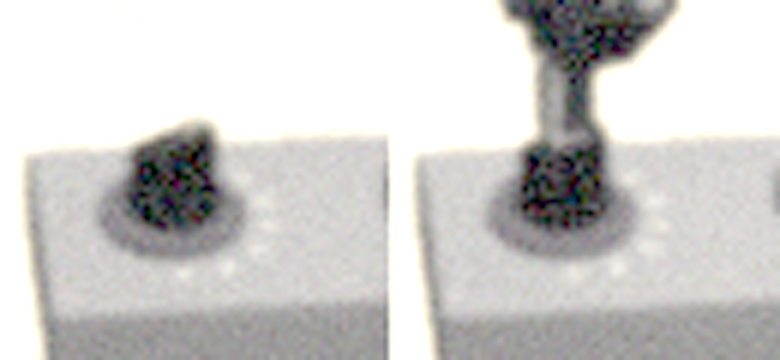

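View pics/k3t.png

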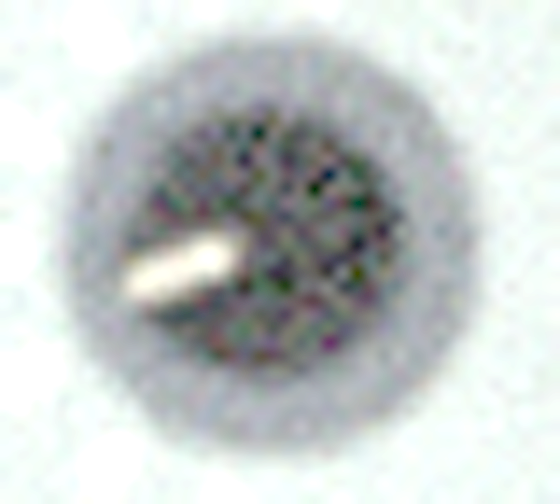

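```bash
python3 -c "
from h import *
print(proj('scene',[[.5234,.0006,.163],[.441,-.024,.163]]))
print(robot.state()['joint_pos'])"
```

```text
[[338.23064672 140.66489746]
 [318.95431768 126.35400106]]
[  9.33336131  32.11286182 -21.10025926 128.85062035  28.93161591
  23.33984001 -18.85360017]
```

```bash
python3 -c "
from h import *
a=np.radians(14.5); y=np.array([np.sin(a),-np.cos(a),0])
p=np.array([.182,-.7015,.206])
for dz in (0,.013,.025,.04): print(dz,proj('scene',[p+[0,0,dz]+.043*y,p+[0,0,dz],p+[0,0,dz]-.043*y]).round(1))
im=cv2.imread('pics/scene0.png')[0:110,0:110]; cv2.imwrite('pics/g0.png',cv2.resize(im,None,fx=5,fy=5,interpolation=cv2.INTER_CUBIC))
im=robot.snapshot('scene')[60:180,280:390]; cv2.imwrite('pics/g1.png',cv2.resize(im,None,fx=5,fy=5,interpolation=cv2.INTER_CUBIC))
"
```

```text
0 [[ 36.4 105.8]
 [ 53.6 102.1]
 [ 70.5  98.5]]
0.013 [[ 34.3 101.3]
 [ 51.6  97.6]
 [ 68.7  94. ]]
0.025 [[32.3 97.1]
 [49.8 93.4]
 [67.  89.8]]
0.04 [[29.8 91.7]
 [47.5 88.1]
 [64.8 84.5]]
```

View pics/g0.png

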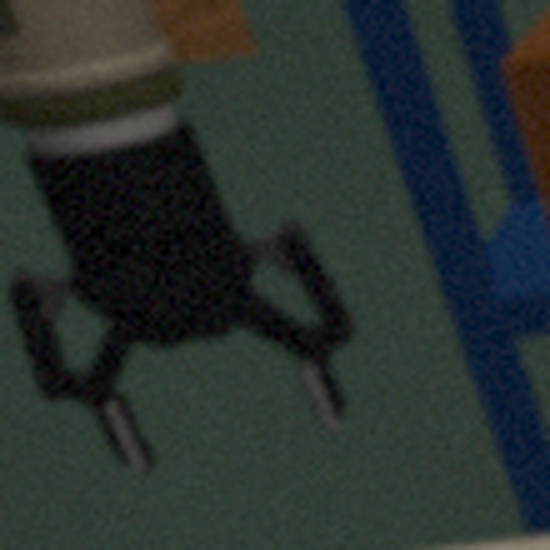

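View pics/g1.png

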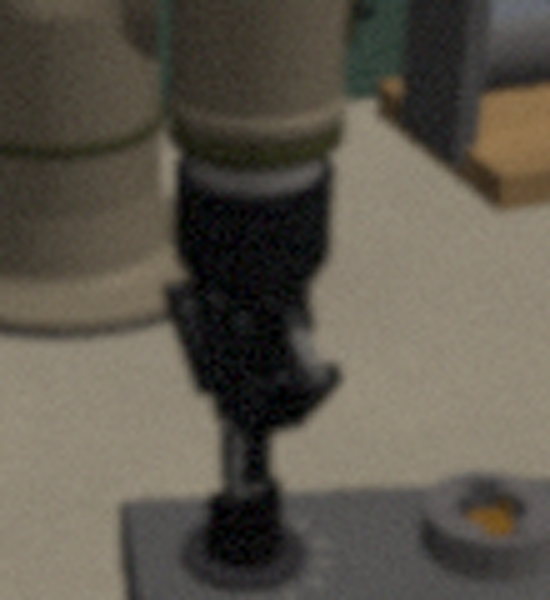

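The picture disagrees with the reported pose. The closed fingertips sit on top of the bar, whose height is 94 mm, while the reported TCP z is 0.0695. In the start picture the open tips also appear about 24 mm higher than reported. So the real tips are about 24.5 mm above the reported TCP, and I'll allow for that from here on. Next I'll lift a little, open and descend further.

play_rows(plan=[[0,[0,0,-0.012],[0,0,0]],[0,[0,0,-0.012],[0,0,0]],[0,[0,0,-0.012],[0,0,0]],[0,[0,0,-0.012],[0,0,0]],[0,[0,0,-0.012],[0,0,0]],[0,[0,0,0.0],[0,0,0]],[0,[0,0,0.015],[0,0,0]],[0,[0,0,0.023],[0,0,0]],[0,[0,0,0.023],[0,0,0]]])

```text
time_s: 4.85
ee_pos: [0.4811, -0.0091, 0.0449]
ee_rot: [-179.9, -0.0, 106.8]
ft_force: [0.7, -0.1, -0.6]
grip_width: 0.0859
```

```bash
python3 go.py .4822 -.0096 .046 106.8;python3 -c "
from h import *
B=robot.snapshot('scene')[120:195,290:375]
im=cv2.resize(B,None,fx=7,fy=7,interpolation=cv2.INTER_CUBIC)
im=(np.clip(im/110.,0,1)**.6*255).astype(np.uint8)
cv2.imwrite('pics/k4.png',im)"
```

```text
now 4.85 [ 0.4811 -0.0091  0.0449] [-1.7991e+02 -2.0000e-02  1.0683e+02] F [ 0.68 -0.08 -0.58] T [ 0.01 -0.08 -0.02] w 0.0859 j7 -21.0
shift [-0.0008  0.0009 -0.0011] turn [-0.0016 -0.0003  0.0005]
```

View pics/k4.png

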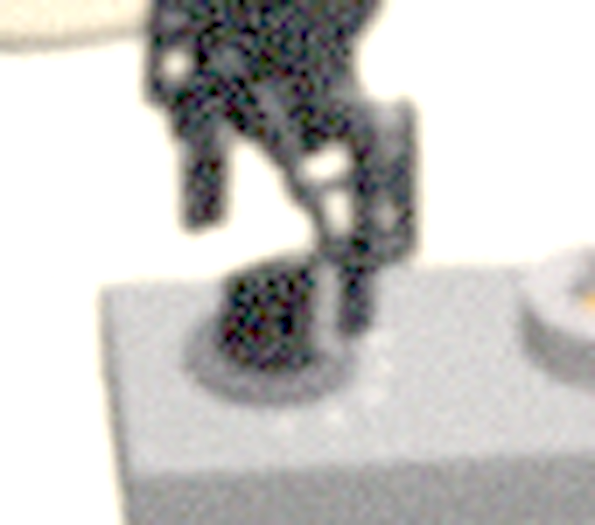

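The fingers now stand either side of the bar, with the front tip at about (350,330) in the crop. I'll close them.

play_rows(plan=[[1,[0,0.001,-0.001],[0,0,0]],[1,[0,0.001,-0.001],[0,0,0]],[1,[0,0.001,-0.001],[0,0,0]],[1,[0,0.001,-0.001],[0,0,0]],[1,[0,0.001,-0.001],[0,0,0]]])

```text
time_s: 5.52
ee_pos: [0.4833, -0.0089, 0.047]
ee_rot: [179.9, 0.0, 106.8]
ft_force: [0.8, 0.7, 5.2]
grip_width: 0.0129
```

```bash
python3 go.py .4822 -.0096 .046 170.3
```

```text
now 5.525 [ 0.4833 -0.0089  0.047 ] [1.7992e+02 1.0000e-02 1.0678e+02] F [0.78 0.75 5.16] T [-0.06 -0.21 -0.06] w 0.0129 j7 -20.9
shift [-0.0003 -0.0013  0.001 ] turn [ 1.2000e-03  1.0000e-03 -1.1087e+00]
```

play_rows(plan=[[1,[0,0,-0.001],[0,0,-0.14]],[1,[0,0,-0.001],[0,0,-0.28]],[1,[0,0,-0.001],[0,0,-0.42]],[1,[0,0,-0.001],[0,0,-0.56]],[1,[0,0,-0.001],[0,0,-0.7]],[1,[0,0,-0.001],[0,0,-0.84]],[1,[0,0,-0.001],[0,0,-0.96]],[1,[0,0,-0.001],[0,0,-1.04]],[1,[0,0,-0.001],[0,0,-1.09]],[1,[0,0,-0.001],[0,0,-1.09]]])

```text
time_s: 6.78
ee_pos: [0.4833, -0.0089, 0.0472]
ee_rot: [179.9, 0.0, 169.2]
ft_force: [5.4, 0.3, -13.5]
grip_width: 0.0126
```

```bash
python3 go.py .4822 -.0096 .046 170.3
```

```text
now 6.775 [ 0.4833 -0.0089  0.0472] [1.7993e+02 2.0000e-02 1.6922e+02] F [  5.37   0.33 -13.52] T [ 0.05 -1.22  0.04] w 0.0126 j7 23.6
shift [ 0.001  -0.0009  0.0012] turn [ 0.0012  0.0003 -0.0188]
```

play_rows(plan=[[1,[0,0,0.001],[0,0,-0.02]],[1,[0,0,0.001],[0,0,-0.04]],[1,[0,0,0.001],[0,0,-0.06]],[1,[0,0,0.001],[0,0,-0.06]]])

```text
time_s: 7.28
ee_pos: [0.483, -0.0088, 0.0471]
ee_rot: [180.0, 0.0, 172.6]
ft_force: [1.9, 0.6, 6.0]
grip_width: 0.0128
```

```bash
python3 go.py .4822 -.0096 .046 170.3
```

```text
now 7.275 [ 0.483  -0.0088  0.0471] [1.7997e+02 5.0000e-02 1.7257e+02] F [1.85 0.56 5.98] T [ 0.19 -0.36 -1.06] w 0.0128 j7 26.1
shift [ 0.0007 -0.0009  0.0011] turn [0.0005 0.0008 0.0396]
```

The wrist torque rose to −1.06 N m, so the knob is at its stop. I'll release it, lift, and look.

play_rows(plan=[[0,[0,0,0],[0,0,0]],[0,[0,0,0],[0,0,0]],[0,[0,0,0],[0,0,0]],[0,[0,0,0],[0,0,0]],[0,[0,0,-0.04],[0,0,0]],[0,[0,0,-0.1],[0,0,0]],[0,[0,0,-0.13],[0,0,0]],[0,[0,0,-0.13],[0,0,0]]])

```text
time_s: 8.28
ee_pos: [0.4836, -0.0091, 0.1786]
ee_rot: [-180.0, 0.2, 172.6]
ft_force: [0.5, -0.8, 0.5]
grip_width: 0.0852
```

```bash
python3 go.py .5599 -.2442 .14 184.9;python3 -c "
from h import *
B=robot.snapshot('scene')
cv2.imwrite('pics/s5.png',B)
im=cv2.resize(B[140:200,290:375],None,fx=7,fy=7,interpolation=cv2.INTER_CUBIC)
im=(np.clip(im/110.,0,1)**.6*255).astype(np.uint8)
cv2.imwrite('pics/k5.png',im)"
```

```text
now 8.275 [ 0.4836 -0.0091  0.1786] [-179.99    0.22  172.64] F [ 0.5  -0.83  0.49] T [ 0.02  0.03 -0.01] w 0.0852 j7 42.9
shift [-0.1056 -0.2234  0.039 ] turn [-0.0005  0.0039 -0.214 ]
```

View pics/k5.png

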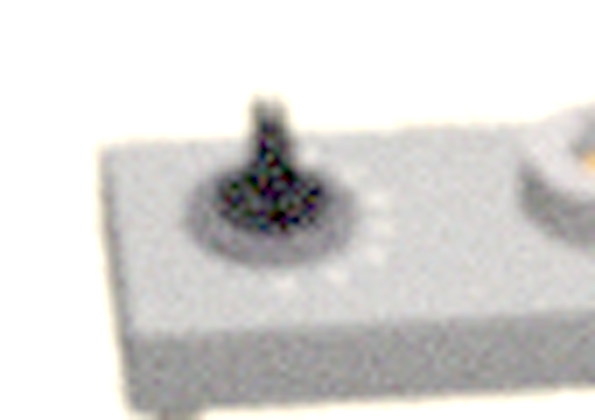

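The bar is now end-on at about (270,130–200), along the machine's x axis, so the knob is at zero. I'll move over to the wheel.

play_rows(plan=[[0.3,[-0.1056,-0.2234,0],[0,0.004,-0.214]],[0.3,[-0.1056,-0.2234,0],[0,0.004,-0.214]],[0.3,[-0.1056,-0.2234,0],[0,0.004,-0.214]],[0.3,[-0.1056,-0.2234,0],[0,0.004,-0.214]],[0.3,[-0.1056,-0.2234,0.039],[0,0.004,-0.214]],[0.3,[-0.1056,-0.2234,0.06],[0,0.004,-0.214]],[0.3,[-0.1056,-0.2234,0.06],[0,0.004,-0.214]],[0.3,[-0.1056,-0.2234,0.06],[0,0.004,-0.214]]])

```text
time_s: 9.32
ee_pos: [0.5594, -0.2428, 0.1174]
ee_rot: [180.0, -0.2, -174.9]
ft_force: [-0.3, 0.3, 0.8]
grip_width: 0.0595
```

```bash
python3 go.py .5599 -.2442 .01 184.9;python3 -c "
from h import *
B=robot.snapshot('scene')
im=cv2.resize(B[110:240,170:360],None,fx=4,fy=4,interpolation=cv2.INTER_CUBIC)
cv2.imwrite('pics/w1.png',im)
B=robot.snapshot('top')
cv2.imwrite('pics/t1.png',B)
im=cv2.resize(B[200:320,190:450],None,fx=3,fy=3,interpolation=cv2.INTER_CUBIC)
cv2.imwrite('pics/t1c.png',im)"
```

```text
now 9.325 [ 0.5594 -0.2428  0.1174] [ 179.97   -0.19 -174.95] F [-0.3   0.32  0.77] T [ 0.04 -0.02  0.06] w 0.0595 j7 74.1
shift [-0.0007 -0.0014  0.1074] turn [ 0.0004 -0.0034  0.0027]
```

View pics/w1.png

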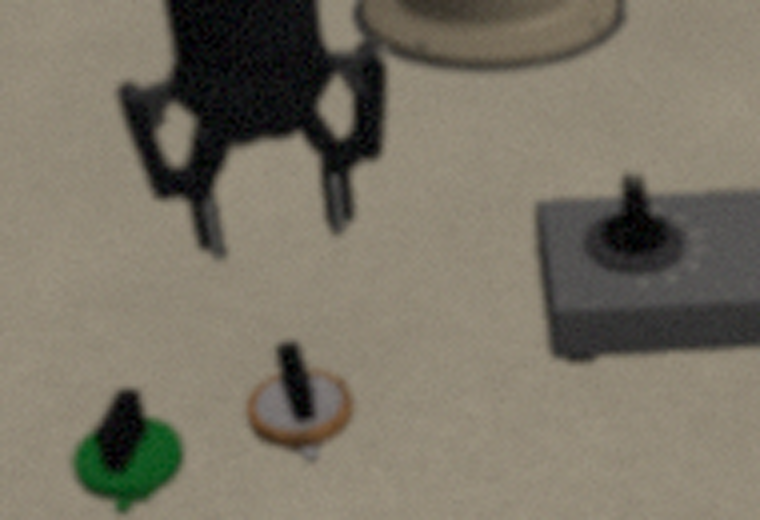

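View pics/t1c.png

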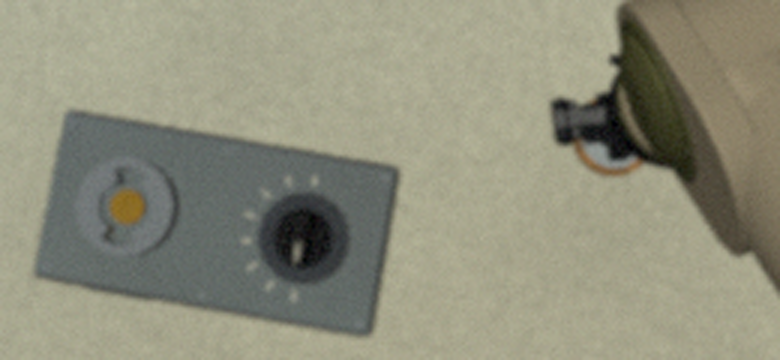

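In the top view the knob's mark points down to the zero tick at about (295,250–295). The jaws are over the brown-edged wheel, not the green one. I'll descend to it.

play_rows(plan=[[0.3,[-0.0007,-0.0014,0.05],[0,-0.003,0.003]],[0.3,[-0.0007,-0.0014,0.085],[0,-0.003,0.003]],[0.3,[-0.0007,-0.0014,0.1],[0,-0.003,0.003]],[0.3,[-0.0007,-0.0014,0.105],[0,-0.003,0.003]],[0.3,[-0.0007,-0.0014,0.107],[0,-0.003,0.003]],[0.3,[-0.0007,-0.0014,0.107],[0,-0.003,0.003]]])

```text
time_s: 10.18
ee_pos: [0.5598, -0.2456, 0.0106]
ee_rot: [-180.0, 0.0, -175.2]
ft_force: [0.8, -0.3, 0.8]
grip_width: 0.0601
```

```bash
python3 go.py .5599 -.2442 .01 184.9;python3 -c "
from h import *
B=robot.snapshot('scene')
im=cv2.resize(B[130:250,180:310],None,fx=5,fy=5,interpolation=cv2.INTER_CUBIC)
cv2.imwrite('pics/w2.png',im)"
```

```text
now 10.175 [ 0.5598 -0.2456  0.0106] [-1.7998e+02  1.0000e-02 -1.7524e+02] F [ 0.83 -0.34  0.76] T [ 0.03  0.03 -0.  ] w 0.0601 j7 65.9
shift [-0.0002  0.0013  0.0006] turn [-0.0003  0.0002 -0.0024]
```

View pics/w2.png

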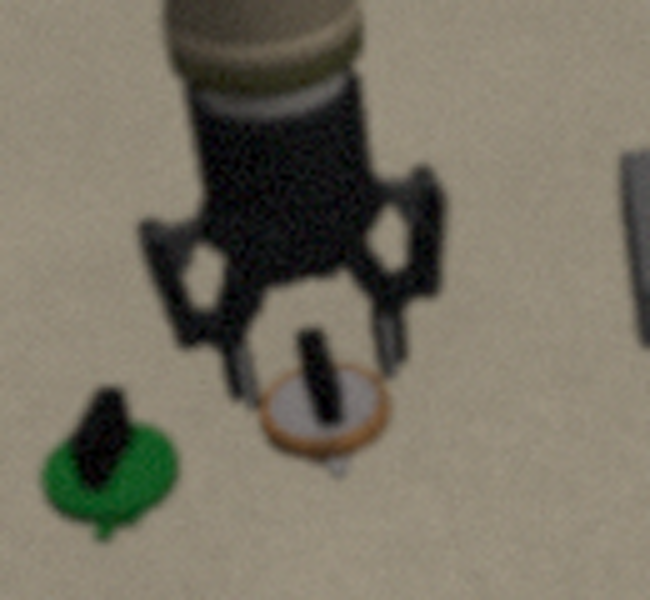

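The jaws stand either side of the wheel's bar at about (318,375), clear of the green one. I'll close them.

play_rows(plan=[[0.3,[0,0.001,0],[0,0,0]],[1,[0,0.001,0],[0,0,0]],[1,[0,0.001,0],[0,0,0]],[1,[0,0.001,0],[0,0,0]],[1,[0,0.001,0],[0,0,0]],[1,[0,0.001,0],[0,0,0]]])

```text
time_s: 10.98
ee_pos: [0.5591, -0.2443, 0.0097]
ee_rot: [180.0, -0.1, -175.2]
ft_force: [-0.3, -0.2, 2.9]
grip_width: 0.0128
```

```bash
python3 go.py .5599 -.2442 .16 184.9;python3 -c "
from h import *
B=robot.snapshot('scene')
im=cv2.resize(B[130:250,180:310],None,fx=5,fy=5,interpolation=cv2.INTER_CUBIC)
cv2.imwrite('pics/w3.png',im)"
```

```text
now 10.975 [ 0.5591 -0.2443  0.0097] [ 1.7998e+02 -6.0000e-02 -1.7523e+02] F [-0.26 -0.17  2.94] T [ 0.05  0.16 -0.06] w 0.0128 j7 65.7
shift [-6.000e-04  1.000e-04 -1.503e-01] turn [ 0.0004 -0.001  -0.0023]
```

View pics/w3.png

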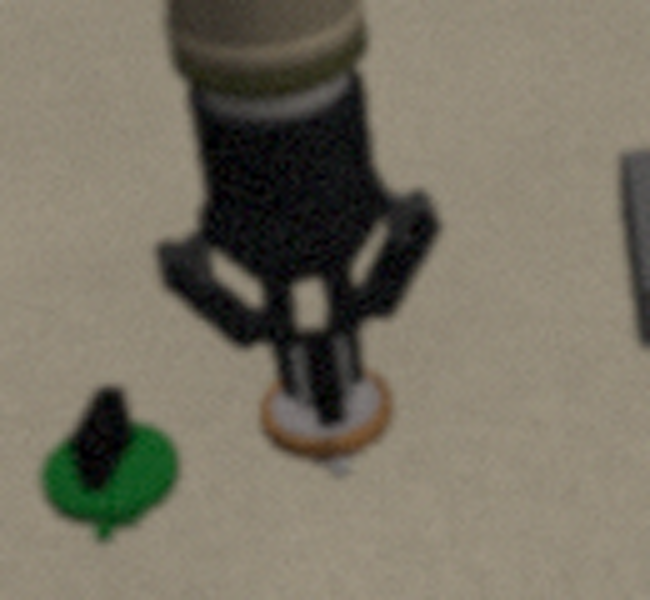

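The wheel is gripped (width 12.8 mm, bar at about (325,380)). I'll lift it and carry it towards the socket.

play_rows(plan=[[1,[0,0,-0.04],[0,0,0]],[1,[0,0,-0.09],[0,0,0]],[1,[0,0,-0.13],[0,0,0]],[1,[0,0,-0.14],[0,0,0]]])

```text
time_s: 11.52
ee_pos: [0.5602, -0.2447, 0.1518]
ee_rot: [-179.9, 0.1, -175.2]
ft_force: [-0.2, 0.2, -1.5]
grip_width: 0.0128
```

```bash
python3 go.py .5042 .1217 .115 170.3
```

```text
now 11.525 [ 0.5602 -0.2447  0.1518] [-1.7994e+02  1.0000e-01 -1.7525e+02] F [-0.23  0.22 -1.5 ] T [-0.   -0.03  0.01] w 0.0128 j7 76.3
shift [0.0255 0.3698 0.0363] turn [-0.0009  0.0019  0.2522]
```

play_rows(plan=[[1,[0.0255,0.3698,0],[0,0.002,0.252]],[1,[0.0255,0.3698,0],[0,0.002,0.252]],[1,[0.0255,0.3698,0],[0,0.002,0.252]],[1,[0.0255,0.3698,0],[0,0.002,0.252]],[1,[0.0255,0.3698,0],[0,0.002,0.252]],[1,[0.0255,0.3698,0],[0,0.002,0.252]],[1,[0.0255,0.3698,0],[0,0.002,0.252]],[1,[0.0255,0.3698,0.036],[0,0.002,0.252]],[1,[0.0255,0.3698,0.036],[0,0.002,0.252]],[1,[0.0255,0.3698,0.036],[0,0.002,0.252]],[1,[0.0255,0.3698,0.036],[0,0.002,0.252]]])

```text
time_s: 12.9
ee_pos: [0.5036, 0.1218, 0.1146]
ee_rot: [180.0, -0.1, 170.3]
ft_force: [1.7, -0.2, -2.0]
grip_width: 0.0128
```

```bash
python3 go.py .5042 .1217 .115 170.3;python3 -c "
from h import *
B=robot.snapshot('scene'); cv2.imwrite('pics/s6.png',B)
im=cv2.resize(B[100:200,320:420],None,fx=6,fy=6,interpolation=cv2.INTER_CUBIC)
cv2.imwrite('pics/w4.png',(np.clip(im/140.,0,1)**.7*255).astype(np.uint8))
B=robot.snapshot('top'); cv2.imwrite('pics/t6.png',B)
im=cv2.resize(B[230:330,180:330],None,fx=5,fy=5,interpolation=cv2.INTER_CUBIC)
cv2.imwrite('pics/w4t.png',im)"
```

```text
now 12.9 [0.5036 0.1218 0.1146] [ 1.7998e+02 -1.2000e-01  1.7029e+02] F [ 1.72 -0.22 -2.05] T [ 0.01 -0.02 -0.02] w 0.0128 j7 21.4
shift [-0.0006  0.     -0.0004] turn [ 0.0003 -0.0021 -0.0003]
```

View pics/w4.png

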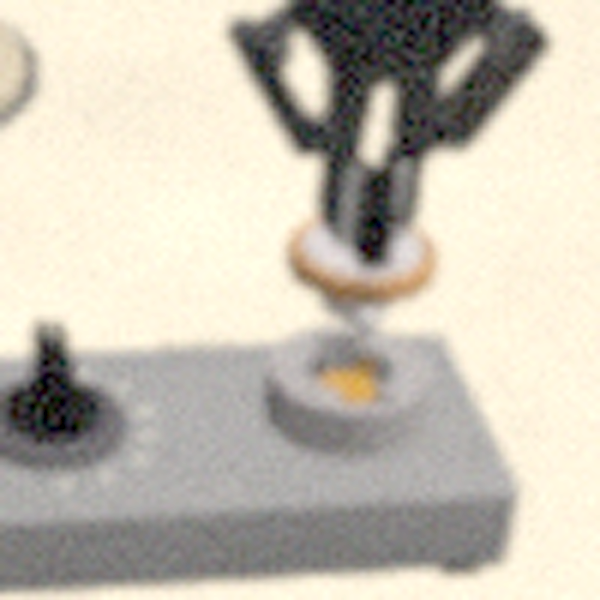

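View pics/w4t.png

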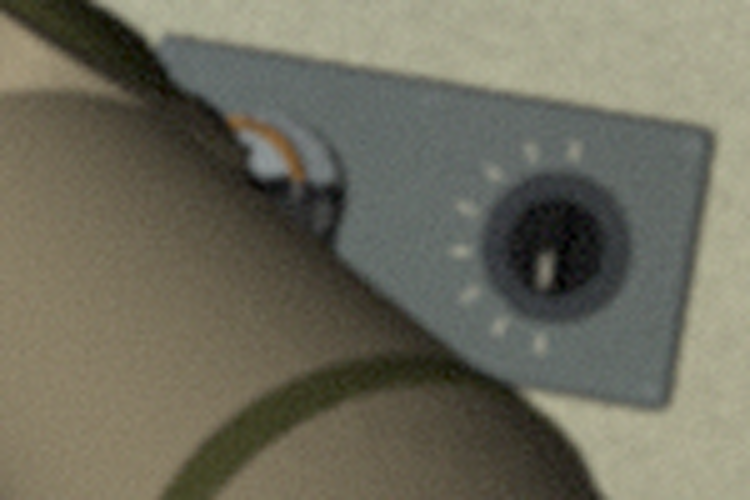

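```bash
cat > ov2.py <<'E'
from ov import *
im=cv2.imread('pics/s6.png'); x0,y0,f=320,100,6
im=cv2.resize(im[100:200,320:420],None,fx=6,fy=6,interpolation=cv2.INTER_CUBIC); im=(np.clip(im/140.,0,1)**.7*255).astype(np.uint8)
Wc=np.array([.5044,.1217,.1049])
for c in [circ(S,.036),circ(S,.019),circ(Wc+.03*z,.032),circ(Wc+.02*z,.032),circ(Wc,.0155)]:
    p=(proj('scene',c)-[x0-.5,y0-.5])*f; cv2.polylines(im,[p.round().astype(np.int32)],False,(0,0,255),1)
cv2.imwrite('pics/w4o.png',im)
E
python3 ov2.py
```

```text
(no output)
```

View pics/w4o.png

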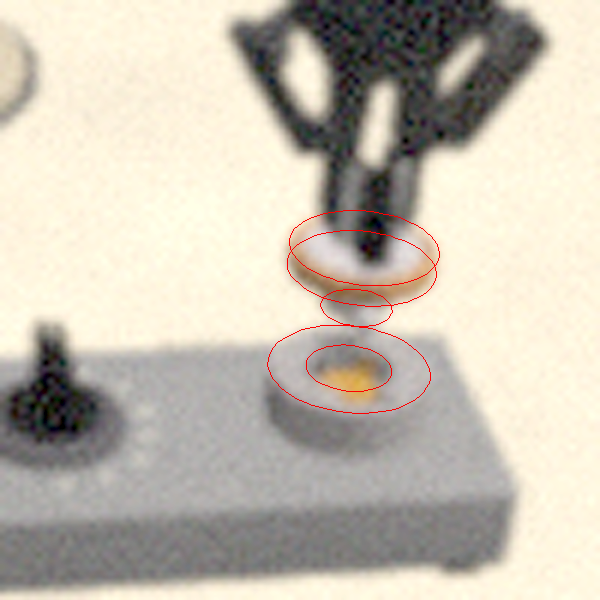

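```bash
python3 - <<'E'
from ov import *
im=(cv2.imread('pics/scene0.png').astype(float)+cv2.imread('pics/s5.png'))/2
g=im.mean(2)
for r in range(156,168): print(r,g[r,358:398].round().astype(int))
h=cv2.cvtColor(im.astype(np.uint8),cv2.COLOR_BGR2HSV)
o=(h[...,1]>110)&(h[...,0]<30)&(h[...,0]>8); o[:150]=0;o[180:]=0;o[:,:355]=0;o[:,400:]=0
ys,xs=np.where(o); print('orange',xs.min(),xs.max(),xs.mean(),ys.min(),ys.max())
p=proj('scene',circ(S,.036)); print('rim x',p[:,0].min(),p[:,0].max(),'y',p[:,1].min(),p[:,1].max())
p=proj('scene',circ(S,.019)); print('mouth x',p[:,0].min(),p[:,0].max(),'y',p[:,1].min(),p[:,1].max())
p=proj('scene',circ(S-.01*z,.0105)); print('plunger r10.5',p[:,0].min(),p[:,0].max(),'y',p[:,1].min(),p[:,1].max())
E
```

```text
156 [120 118 121 120 122 119 122 122 115 113 103  97  94  93  84  75  76  68
  68  66  66  74  84  91  92  93  95  98  98  94  93  95  97  94  98 105
 113 126 129 130]
157 [102 103 104 102 102 103 102 103 100  99  93  93  90  90  81  76  65  60
  56  56  58  62  73  82  87  89  92  89  91  91  88  85  88  86  88  91
 104 120 127 129]
158 [ 86  87  90  85  87  86  88  90  93  93  94  91  90  86  80  70  63  58
  56  52  52  57  62  70  72  81  86  89  92  89  93  87  84  85  84  87
 101 114 126 129]
159 [ 79  80  78  80  82  80  86  89  90  90  90  92  88  82  73  62  60  56
  54  51  51  48  52  55  56  67  77  83  88  94  92  90  90  84  85  82
  90 104 121 129]
160 [ 81  78  79  80  80  80  80  88  89  92  87  91  86  74  61  54  56  61
  54  56  45  47  44  48  52  54  67  75  88  89  92  92  90  87  84  82
  87  98 114 128]
161 [ 81  78  79  82  82  79  79  84  91  90  88  87  82  70  55  54  62  62
  66  63  60  54  50  51  48  47  56  74  88  92  93  93  89  88  84  83
  82  90 105 120]
162 [ 80  80  82  83  80  78  70  77  84  92  88  91  84  79  64  62  67  70
  71  69  68  6
[... 336 characters left out ...]
 90 90 89 87 84 83 82 83 81 86 97]
165 [78 82 83 79 79 72 52 46 48 62 75 85 87 89 88 89 88 89 84 79 77 74 76 74
 70 74 77 84 87 90 88 87 85 83 83 80 82 81 84 90]
166 [81 82 83 76 80 70 57 41 41 47 63 72 80 86 85 90 90 90 86 78 82 80 80 72
 71 70 76 85 85 89 86 83 82 81 78 81 82 82 81 85]
167 [79 81 83 80 82 68 55 38 38 43 50 55 65 68 76 76 83 84 84 86 83 82 86 81
 80 80 79 82 82 85 79 78 76 78 78 81 80 82 84 85]
orange 374 382 378.55 160 166
rim x 364.06189233687195 391.1310328491544 y 153.59614316660986 168.28636756775302
mouth x 370.43415397295865 384.7163777023761 y 156.91646396132504 164.6653905323385
plunger r10.5 373.23641848356016 381.0776099184038 y 161.73812156884924 166.04521197373
```

The mouth measures about 0.3 px right of where I predicted, roughly 1 mm towards +y. I'll shift by that amount and lower the wheel, watching the force.

play_rows(plan=[[1,[-0.0006,0.001,0.012],[0,-0.002,0]],[1,[-0.0006,0.001,0.024],[0,-0.002,0]],[1,[-0.0006,0.001,0.028],[0,-0.002,0]],[1,[-0.0006,0.001,0.032],[0,-0.002,0]],[1,[-0.0006,0.001,0.034],[0,-0.002,0]],[1,[-0.0006,0.001,0.034],[0,-0.002,0]]])

```text
time_s: 13.75
ee_pos: [0.5038, 0.123, 0.0798]
ee_rot: [-180.0, -0.1, 170.3]
ft_force: [-0.4, 0.3, -1.6]
grip_width: 0.0131
```

```bash
python3 go.py .5042 .1225 .07 170.3
```

```text
now 13.75 [0.5038 0.123  0.0798] [-1.8000e+02 -6.0000e-02  1.7034e+02] F [-0.44  0.33 -1.63] T [-0.07 -0.02  0.02] w 0.0131 j7 17.5
shift [-0.0005 -0.0004  0.0098] turn [-0.0001 -0.0011  0.0006]
```

The plug is 4 mm into the mouth with no contact force. I'll continue down.

play_rows(plan=[[1,[-0.0005,-0.0003,0.003],[0,0,0]],[1,[-0.0005,-0.0003,0.006],[0,0,0]],[1,[-0.0005,-0.0003,0.009],[0,0,0]],[1,[-0.0005,-0.0003,0.012],[0,0,0]],[1,[-0.0005,-0.0003,0.012],[0,0,0]]])

```text
time_s: 14.38
ee_pos: [0.5043, 0.1225, 0.0678]
ee_rot: [-180.0, -0.1, 170.3]
ft_force: [-0.3, -2.3, 3.8]
grip_width: 0.0131
```

```bash
python3 go.py .5042 .1225 .0637 170.3
```

```text
now 14.375 [0.5043 0.1225 0.0678] [-1.7998e+02 -5.0000e-02  1.7033e+02] F [-0.26 -2.25  3.81] T [-0.34  0.04  0.02] w 0.0131 j7 16.2
shift [0.0001 0.     0.0041] turn [-0.0003 -0.0009  0.0005]
```

play_rows(plan=[[1,[0,-0.0005,0.002],[0,0,0]],[1,[0,-0.0005,0.004],[0,0,0]],[1,[0,-0.0005,0.005],[0,0,0]],[1,[0,-0.0005,0.005],[0,0,0]]])

```text
time_s: 14.88
ee_pos: [0.5044, 0.1223, 0.0637]
ee_rot: [180.0, 0.0, 170.3]
ft_force: [-2.5, -2.2, 16.4]
grip_width: 0.0131
```

```bash
python3 go.py .5042 .1225 .0637 170.3;python3 -c "
from h import *
B=robot.snapshot('scene'); cv2.imwrite('pics/s7.png',B)
im=cv2.resize(B[110:200,320:420],None,fx=6,fy=6,interpolation=cv2.INTER_CUBIC)
cv2.imwrite('pics/w7.png',(np.clip(im/140.,0,1)**.7*255).astype(np.uint8))"
```

```text
now 14.875 [0.5044 0.1223 0.0637] [1.8000e+02 1.0000e-02 1.7034e+02] F [-2.46 -2.22 16.4 ] T [-0.23  0.54 -0.01] w 0.0131 j7 15.6
shift [ 0.0002  0.0001 -0.    ] turn [0.0001 0.0002 0.0007]
```

View pics/w7.png

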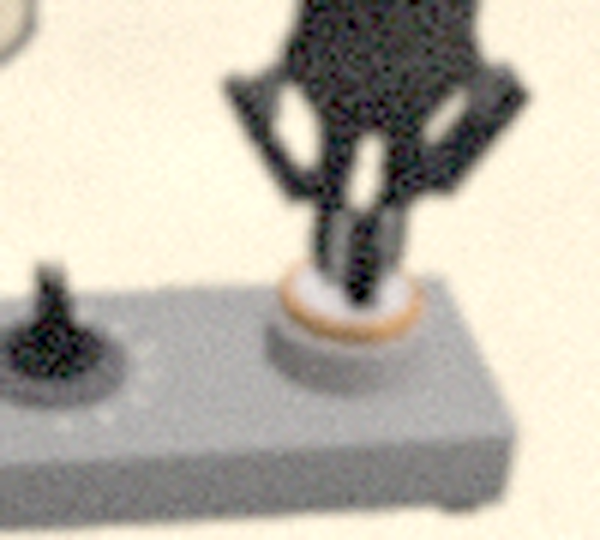

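The disc sits on the rim at about (350,305–340). z equals the predicted home value of 0.0637 and the force is 16 N. I'll twist clockwise.

play_rows(plan=[[1,[0,0,0],[0,0,0.14]],[1,[0,0,0],[0,0,0.28]],[1,[0,0,0],[0,0,0.42]],[1,[0,0,0],[0,0,0.56]],[1,[0,0,0],[0,0,0.7]],[1,[0,0,0],[0,0,0.7]]])

```text
time_s: 15.68
ee_pos: [0.5051, 0.1237, 0.0637]
ee_rot: [179.8, -0.0, 130.2]
ft_force: [-1.0, 1.9, 9.4]
grip_width: 0.0132
```

```bash
python3 go.py .5042 .1225 .0637 84.3
```

```text
now 15.675 [0.5051 0.1237 0.0637] [ 1.7984e+02 -3.0000e-02  1.3018e+02] F [-0.95  1.92  9.39] T [ 0.59 -0.    0.04] w 0.0132 j7 -14.9
shift [-0.0003 -0.0015 -0.    ] turn [ 0.0024 -0.0015  0.8008]
```

play_rows(plan=[[1,[0,0,0.0005],[0,0,0.14]],[1,[0,0,0.0005],[0,0,0.28]],[1,[0,0,0.0005],[0,0,0.42]],[1,[0,0,0.0005],[0,0,0.56]],[1,[0,0,0.0005],[0,0,0.68]],[1,[0,0,0.0005],[0,0,0.76]],[1,[0,0,0.0005],[0,0,0.76]]])

```text
time_s: 16.55
ee_pos: [0.5066, 0.1241, 0.0636]
ee_rot: [179.8, -0.2, 86.7]
ft_force: [2.6, 4.1, 13.3]
grip_width: 0.0132
```

```bash
python3 go.py .5042 .1225 .0637 84.3
```

```text
now 16.55 [0.5066 0.1241 0.0636] [179.76  -0.18  86.69] F [ 2.61  4.05 13.31] T [ 0.46 -0.47  0.04] w 0.0132 j7 -45.3
shift [-0.0017 -0.0023 -0.0001] turn [ 0.0041 -0.0032  0.0416]
```

play_rows(plan=[[1,[0,0,0],[0,0,0.03]],[1,[0,0,0],[0,0,0.06]],[1,[0,0,0],[0,0,0.06]]])

```text
time_s: 16.92
ee_pos: [0.5067, 0.124, 0.0636]
ee_rot: [179.8, -0.2, 83.3]
ft_force: [2.9, 2.4, 14.2]
grip_width: 0.013
```

```bash
python3 go.py .5042 .1225 .0637 84.3
```

```text
now 16.925 [0.5067 0.124  0.0636] [179.77  -0.2   83.29] F [ 2.9   2.43 14.21] T [ 0.44 -0.58  0.11] w 0.013 j7 -47.5
shift [-0.0018 -0.0023 -0.0001] turn [ 0.0041 -0.0034 -0.0176]
```

play_rows(plan=[[1,[0,0,0],[0,0,0.03]],[1,[0,0,0],[0,0,0.05]],[1,[0,0,0],[0,0,0.05]]])

```text
time_s: 17.3
ee_pos: [0.5068, 0.124, 0.0637]
ee_rot: [179.8, -0.2, 80.5]
ft_force: [2.1, 1.5, 13.3]
grip_width: 0.013
```

```bash
python3 go.py .5042 .1225 .0637 84.3
```

```text
now 17.3 [0.5068 0.124  0.0637] [179.76  -0.2   80.53] F [ 2.14  1.55 13.27] T [ 0.29 -0.66  0.74] w 0.013 j7 -49.3
shift [-0.0019 -0.0023 -0.0001] turn [ 0.0043 -0.0034 -0.0658]
```

The torque jumped to 0.74 N m, so the wheel is at its stop. I'll check it in the pictures.

```bash
python3 -c "
from h import *
B=robot.snapshot('scene'); cv2.imwrite('pics/s8.png',B)
im=cv2.resize(B[110:200,320:420],None,fx=6,fy=6,interpolation=cv2.INTER_CUBIC)
cv2.imwrite('pics/w8.png',(np.clip(im/140.,0,1)**.7*255).astype(np.uint8))
T=robot.snapshot('top'); cv2.imwrite('pics/t8.png',T)
s=robot.state(); print(s['time_s'],s['ee_pos'].round(4),s['ft_force'].round(1),s['wrist_torque'].round(2),s['grip_width'])"
```

```text
17.4 [0.5068 0.124  0.0637] [ 4.3  1.4 13.9] [ 0.33 -0.6   0.73] 0.012903233691541373
```

View pics/w8.png

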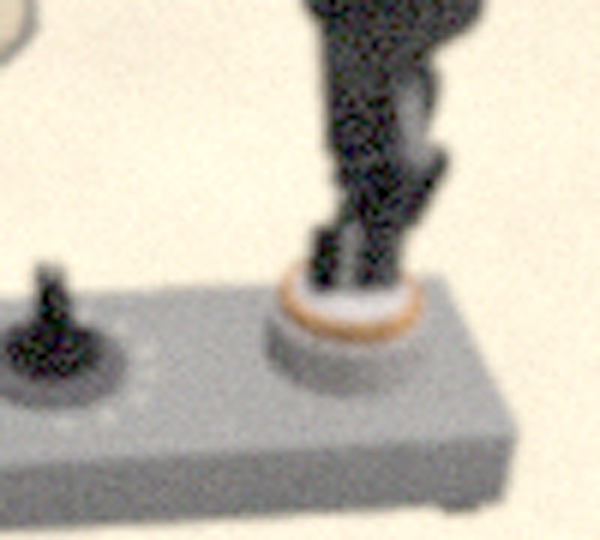

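View pics/t8.png

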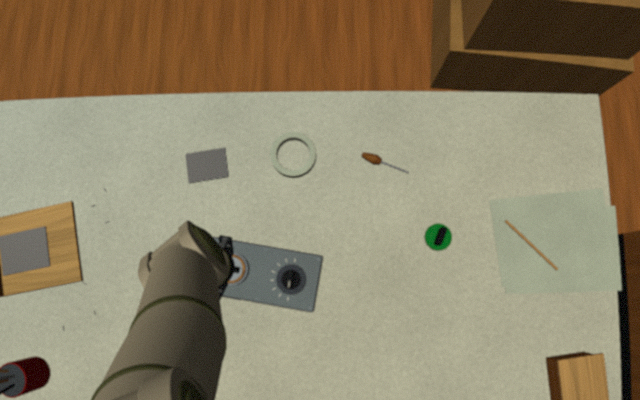

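The bar now lies across the machine, the disc is flat on the rim at about (350,310), and the tape, lino and awl have not moved. I'll hold briefly with slightly more press and check it is steady.

play_rows(plan=[[1,[0,0,0.0003],[0,0,0]],[1,[0,0,0.0003],[0,0,0]],[1,[0,0,0.0003],[0,0,0]],[1,[0,0,0.0003],[0,0,0]],[1,[0,0,0.0003],[0,0,0]],[1,[0,0,0.0003],[0,0,0]],[1,[0,0,0.0003],[0,0,0]],[1,[0,0,0.0003],[0,0,0]]])

```text
time_s: 18.4
ee_pos: [0.5068, 0.124, 0.0636]
ee_rot: [179.8, -0.2, 80.5]
ft_force: [2.5, 2.0, 17.7]
grip_width: 0.0132
```

```bash
python3 -c "
from h import *
s=robot.state(); print(s['time_s'],s['ee_pos'].round(4),s['ee_rot'].round(2),s['ft_force'].round(1),s['wrist_torque'].round(2),s['grip_width'])
print(robot.hand_in())"
```

```text
18.4 [0.5068 0.124  0.0636] [179.75  -0.2   80.54] [ 2.5  2.  17.7] [ 0.28 -0.42  0.72] 0.013239802050593642
the job is handed in; nothing more can be done
None
```

I turned the speed knob back to its zero stop first. I then gripped the brown-edged wheel, pushed it home in the socket, twisted it clockwise to the stop, and handed in at 18.4 s, still gripping and pressing.

**First knob grip missed:** the fingers shut on top of the bar, pressing with about 12 N. The real fingertips are about 24 mm higher than the reported TCP, which the start picture also showed. I allowed for this and re-gripped successfully.

**Knob:** the wrist torque rose to about 1.1 N m at the stop. Afterwards the top view showed the mark at the first tick, along the machine's x axis.

**Wheel, last checks:**
- Height was 0.0636 against 0.0637 predicted for fully home, with the disc flat on the rim in the picture.
- The downward press was about 18 N.
- The gripper turned about 1.57 rad. The stop is at 1.5 rad, so I take the rest as give in the arm. A steady 0.72 N m held it against the stop, and the grip width stayed at 13 mm.
- Position did not change over a one-second hold before hand-in.

**Disagreement:** the TCP drifted about 2–3 mm sideways during the twist. I put this down to the bar being held slightly off-centre. It caused only a few newtons of side force.

The tape, lino plate and awl look unmoved in the top view, and the green wheel was not touched.

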